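Load a slide carrier into the spring clip of a loading stage

ROBOT

A 7-joint arm with a two-finger parallel gripper is mounted at the origin on the work surface. World frame = base frame: x ahead of the robot, y to its left, z up, the work surface at z = 0. Lengths are in m, angles in rad, forces in N, time in s.
With the tool pointing down it reaches from about 0.35 to 0.775 m from the base axis. Payload 3.1 kg.
Tool frame: the origin (TCP) lies at the very end of the fingers, on their centre line; the grasp point (between the pads) lies 19 mm behind it (env.hold_point_z is the distance from the TCP to the grasp point, in m); y points along the fingers, z is the direction in which the jaws open and shut, and the axes are right-handed (so a half turn about y gives the same grasp; the last joint's range is limited). The gripper opens to 85 mm and grips with 20 to 120 N. Pads are 22 mm wide; open, the fingers measure 114 mm over their backs; the gripper's body (76 mm by 85 mm) begins 54 mm behind the grasp point. The pads swing forward as they close: fully open they stand 13 mm farther back than shut.
Start: joints at [-1.165, 0.311, 0.014, 1.512, -0.004, 1.319, -0.027], TCP at [0.238, 0.496, 0.231] pointing down, gripper open.
Joint ranges: [-2.7, 2.7], [-0.3, 1.91], [-1.27, 1.3], [0.12, 2.57], [-1.44, 4.58], [0.2, 2.03], [-3.05, 3.05]. Speed limits (rad/s): [2.79, 2.79, 3.14, 3.14, 3.14, 3.14, 3.14].

INTERFACE

Orientations are given as [roll, pitch, yaw] about the fixed x, y, z axes, in that order (R = Rz(yaw) Ry(pitch) Rx(roll)).
In Python, from workcell import env, read_camera, camera_params gives the robot as it stands. The module is installed in compiled form; this text tells all that it offers.
- The arm moves only by the shell command python3 -m creep 'ROWS' [FORCE]. ROWS is JSON, a list of rows, each a list of 3 entries, a list of its own where there are three numbers: the opening, from 0 (shut) to 1 (fully open), then the shift along the tool's x, y, z in mm, then the turn, a rotation vector about the tool's x, y, z in degrees. A call has 1 to 8 rows; each row is the pose to reach, as a shift and turn from the pose commanded when the call began, along the tool's axes at that moment; what a row does not reach only later rows make up. A row lasts 1/8 s, in which the tool goes at most 62.5 mm and 10.7 degrees, less where a joint would pass 70% of its speed; a pose out of reach is approached as far as the arm can. A call with a gripper value outside its range is refused whole. The fingers move at their own pace and stop on an object; FORCE is the grip in N (left out, the last holds). Time passes only in rows, so rows that repeat a pose let the fingers close. It gives the time, the measured TCP pose, the force and the opening at its end, in the units of the state.
- env.observe(): the state, without advancing time (a new reading comes with each control period).
- read_camera(name): name is "scene" or "top"; returns the picture (420x560x3 uint8, red, green, blue); there is no depth.
- camera_params(name): a dict with "vertical_fov" (degrees; the focal length in pixels is half the picture's height over the tangent of half this angle, whatever the lens; pixels are square), "cx", "cy" (the principal point, pixels), "dist_coeffs" ([k1, k2, p1, p2, k3] as OpenCV has them; the pictures are not rectified), "extrinsics" (4x4, takes a point from camera to world coordinates). Camera axes: x right, y up, looking along -z (the intrinsics and any distortion apply to the point x, -y, -z); pixel columns grow to the right and rows downward; lengths in m; the calibration is good to about 2 mm. A picture is of the moment at which its call begins. camera_params takes no time and is no camera call.
- env.close_job(): hands the job in, once; it reports no verdict.
The state is a dict: "clock": time; "joints": joint angles; "joint_velocities": joint speeds; "joint_torque": joint torques, N m; "position": TCP position; "orientation": TCP orientation; "contact_force": force on the tool from outside, world axes, zero at the start; "ft_torque": the same for the moment, N m; "grip_width": finger opening in m.
Only numpy, scipy, OpenCV 4.12 (cv2) and the standard library are available. Lean on these libraries where they do the work, as an engineer would, in place of code of your own. Each camera call takes 0.05 s, during which the arm holds its last target. There are 200 camera calls.

TASK

Lift the grey spacer plate off the slide carrier and lay it flat and centred on the empty spacer rest, the white block on a black foot. Then take the slide carrier, lay it glass side up on the rail of the loading stage and push it, end first, under the spring clip until it is fully home against the end stop, and leave it held there. Do not disturb the other things on the bench.

Things in the scene. Friction and masses are not known exactly. Their poses are not given: they have to be found in the camera images.
- carrier: slide carrier: flat aluminium plate 100 (x) x 44 (y) x 6 (z), glass slide inlaid in its top face; loose, about 70 g. Origin: centre of its underside; z up. Both ends alike. Lies under the spacer on the stand's block (30 wide, so it overhangs by 7 on either long side); its ends show 12 beyond the spacer (sizes in mm)
- spacer: grey plastic spacer plate 76 (x) x 60 (y) x 6 (z), about 45 g, loose; lies flat on top of the carrier with its x about along the carrier's x and overhangs the carrier by 8 on each long side. Origin: centre of its underside (sizes in mm)
- stand_top (a point): centre of the top face of the stand's aluminium block, 34 above the table; block 80 (x) x 30 (y), on a foot 120 x 60 x 8 high. Fixed (sizes in mm)
- rest_top (a point): centre of the top face of the empty spacer rest, 34 above the table: plain white plastic block 64 (x) x 44 (y) on a black foot 100 x 60 x 8 high. Fixed. Stand and rest may stand in either place (sizes in mm)
- seat (a point): where the centre of the carrier's underside lies when fully home: on the stage rail's top face, 34 above the table. x is the push direction (towards clip and end stop), z up. Rail 30 wide (y), its top from x = -70 to +50; the end stop's face is at x = +50, 6 high. Fixed (sizes in mm)
- stage: loading stage, grey base plate 170 (x) x 90 (y) x 10 high with the raised rail on it; fixed; origin on the table below the seat, same axes. Spring clip at its +x end: mouth at x = +17, nose at +36, |y| under 12; behind the stop hinge cheeks at x = +58 to +74, |y| under 20, tops 12 above the rail (sizes in mm)
- clip_nose (a point): lowest point of the clip's steel leaf (24 wide), 4 above the rail at rest, at x = +36 of the seat frame; a lip slopes up at 25 degrees from there to the mouth at x = +17, whose lower face is 12 above the rail. The 6 thick carrier lifts the leaf by 2 as it enters (sizes in mm)
- clip (a joint): lift angle of the clip's leaf, rad: 0 at rest, about 0.07 with the carrier under it. Sprung: the nose presses with about 2.5 to 3 N, and pushing the carrier in takes about 4 to 6 N, more once it meets the stop; it then stays by friction
- oil_bottle: amber dropper bottle with a black cap, 32 diameter x 70 tall; bystander, origin at the centre of its underside (sizes in mm)
- dish: closed clear round dish, 80 diameter x 14 tall; bystander, origin at the centre of its underside (sizes in mm)
- beaker: open glass beaker, 68 diameter x 85 tall; bystander, origin at the centre of its underside (sizes in mm)
Things that resemble listed ones, but are neither listed nor needed, are in the scene too. What is shaped like the spacer but yellow is not meant.

How it is judged:
On the way, in this order (a step that is already met when the one before it is completed fails the run):
1. the spacer plate lies flat on the spacer rest, let go (horizontal distance between spacer and rest_top below 0.015 m and z of spacer in the frame of rest_top between -0.004 and 0.004 m and angle between spacer's own z axis and vertical below 0.08 rad and contact force between the fingers and spacer below 0.1 N and linear speed of spacer below 0.02 m/s), for 0.2 s.
2. the carrier has been pushed in under the clip's nose and lifts it (value of joint clip above 0.04 rad and contact force between clip and carrier above 0.5 N), for 0.1 s.
At the end, for the whole second after the job is handed in: Carrier flat, glass up, on the rail under the pressing clip: within 4 mm of home along the rail, 7 mm sideways, 3 mm in height, 0.1 rad of the rail; spacer flat on the rest within 15 mm of its centre; both let go and at rest; no bystander shifted over 30 mm (all of step 1 and all of step 2 and x of carrier in the frame of seat between -0.004 and 0.004 m and y of carrier in the frame of seat between -0.007 and 0.007 m and z of carrier in the frame of seat between -0.003 and 0.003 m and angle between the x axis of carrier and the x axis of seat, either way round below 0.1 rad and angle between carrier's own z axis and vertical below 0.08 rad and linear speed of carrier below 0.02 m/s and contact force between the fingers and carrier below 0.1 N); the robot touches nothing.
It fails at once if the oil bottle is shifted by more than 30 mm (distance of oil_bottle from where it was at the start of the episode above 0.03 m).
It fails at once if the dish is shifted by more than 30 mm (distance of dish from where it was at the start of the episode above 0.03 m).
It fails at once if the beaker is shifted by more than 30 mm (distance of beaker from where it was at the start of the episode above 0.03 m).
It also fails if it takes over 48 s, if anything falls off the work surface, if the arm or the gripper's body presses on something with over 40 N, if the wrist force passes 120 N, or if a joint passes its speed limit or range.

## Working session

There is one attempt and no reset: what is moved stays moved. The work goes in short steps, Python scripts to look and compute and a shell command to move; the robot and the scene stay as the last step left them, time stands still between calls to the robot, and variables do not carry over. Pictures are saved under pics/ and viewed, about 8 in all and at most 12, crops included, and the job is handed in when it is done.

```bash
mkdir -p pics; cat > h.py <<'E'
import numpy as np, cv2
from scipy.spatial.transform import Rotation as R
from workcell import env, read_camera, camera_params
def K(n):
    p=camera_params(n); f=210/np.tan(np.radians(p["vertical_fov"])/2)
    return np.array([[f,0,p["cx"]],[0,f,p["cy"]],[0,0,1.]]),np.array(p["dist_coeffs"]),np.array(p["extrinsics"])
def ray(n,uv,z):
    k,d,E=K(n); u=cv2.undistortPoints(np.array(uv,float).reshape(-1,1,2),k,d).reshape(-1,2)
    v=np.c_[u[:,0],-u[:,1],-np.ones(len(u))]@E[:3,:3].T
    return E[:3,3]+v*((z-E[2,3])/v[:,2])[:,None]
def proj(n,P):
    k,d,E=K(n); c=(np.atleast_2d(P)-E[:3,3])@E[:3,:3]
    return cv2.projectPoints(c*[1,-1,-1],np.zeros(3),np.zeros(3),k,d)[0].reshape(-1,2)
def snap(n,f,box=None,s=1):
    im=read_camera(n)[:,:,::-1]
    if box: im=im[box[1]:box[3],box[0]:box[2]]
    cv2.imwrite('pics/'+f,cv2.resize(im,None,fx=s,fy=s,interpolation=cv2.INTER_CUBIC))
E
python3 - <<'E'
from h import *
s=env.observe(); print(s, env.hold_point_z)
print(R.from_euler('xyz',s['orientation']).as_matrix().round(3))
for n in("top","scene"): print(K(n)); 
snap("top","t0.png",None,1.4); snap("scene","s0.png",None,1.4)
E
```

```text
{'clock': 0.0, 'joints': array([-1.16467497,  0.31175345,  0.01398313,  1.5130958 , -0.0043797 ,
        1.31916856, -0.02721037]), 'joint_velocities': array([-0.00049712, -0.00046111, -0.00029584,  0.00127217,  0.00248096,
       -0.00067561, -0.00121691]), 'joint_torque': array([-5.45423918e-04, -3.79918456e+01,  1.45555898e-01, -2.30593032e+01,
        1.21988892e-02,  1.38027890e-02,  2.04550224e-05]), 'position': array([0.23782418, 0.49510521, 0.23019015]), 'orientation': array([-1.57318832e+00, -1.14859382e-04, -4.47741467e-01]), 'contact_force': array([0.29424054, 0.05869172, 0.23382417]), 'ft_torque': array([ 0.00212333, -0.04800008,  0.00560062]), 'grip_width': 0.08544344045815816} 0.0187
[[ 0.901 -0.001  0.433]
 [-0.433 -0.002  0.901]
 [ 0.    -1.    -0.002]]
(array([[452.77910614,   0.        , 276.63556944],
       [  0.        , 452.77910614, 206.55845634],
       [  0.        ,   0.        ,   1.        ]]), array([-0.15260009,  0.        ,  0.        ,  0.        ,  0.        ]), array([[-0.02601157,  0.98968182, -0.14090173,  0.45403727],
       [-0.9996255 , -0.02694948, -0.00475209, -0.03877686],
       [-0.00850028,  0.14072536,  0.99001218,  0.98736627],
       [ 0.        ,  0.        ,  0.        ,  1.        ]]))
(array([[417.99767813,   0.        , 277.82589507],
       [  0.        , 417.99767813, 206.29689577],
       [  0.        ,   0.        ,   1.        ]]), array([0.04337776, 0.        , 0.        , 0.        , 0.        ]), array([[ 0.31369305, -0.76022882,  0.56890142,  0.98906638],
       [ 0.94950091,  0.25536759, -0.18230581, -0.16191896],
       [-0.00668485,  0.59736048,  0.80194499,  0.68480744],
       [ 0.        ,  0.        ,  0.        ,  1.        ]]))
```

View pics/t0.png

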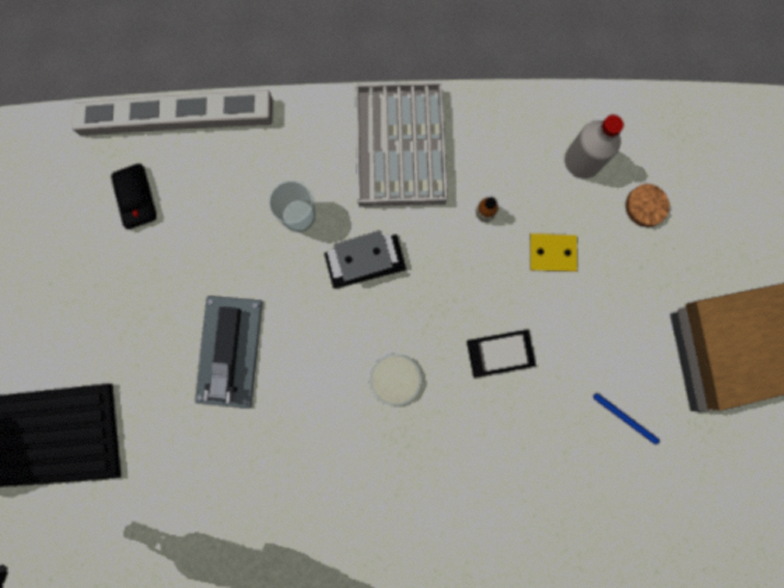

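View pics/s0.png

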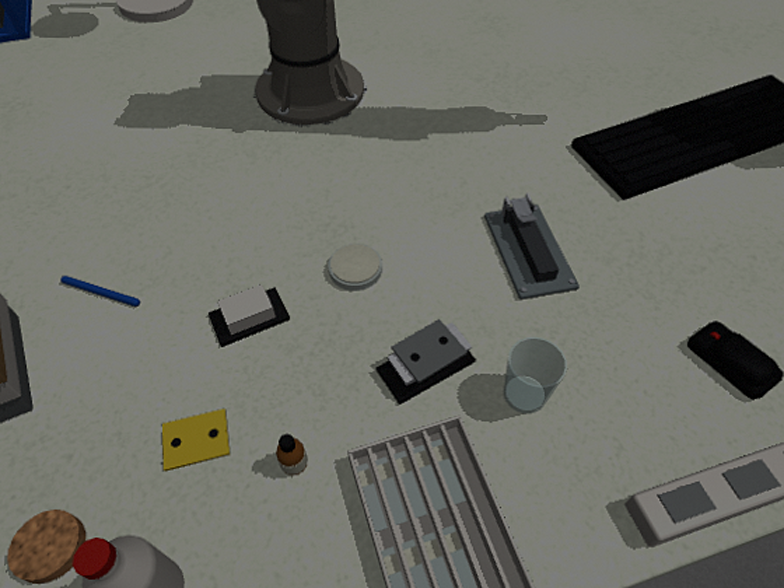

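Top view: stand with spacer at about (365,257), rest at (502,354), stage at (230,350) with its clip towards the robot, beaker just left of the stand, dish at (397,380). Now enlarged crops, joined in one picture.

```bash
python3 - <<'E'
from h import *
im=read_camera("top")[:,:,::-1]; cv2.imwrite('pics/raw.png',im)
c=[cv2.resize(im[y:y+h,x:x+w],None,fx=6,fy=6,interpolation=cv2.INTER_CUBIC) for x,y,w,h in((228,160,66,50),(328,230,66,50),(134,206,66,90))]
l=np.vstack(c[:2]); r=cv2.resize(c[2],None,fx=1,fy=1); r=np.vstack([r,np.zeros((600,396,3),np.uint8)])[:600]
o=np.hstack([l,r]); cv2.imwrite('pics/c1.png',o); print(o.shape)
E
```

```text
(600, 792, 3)
```

View pics/c1.png

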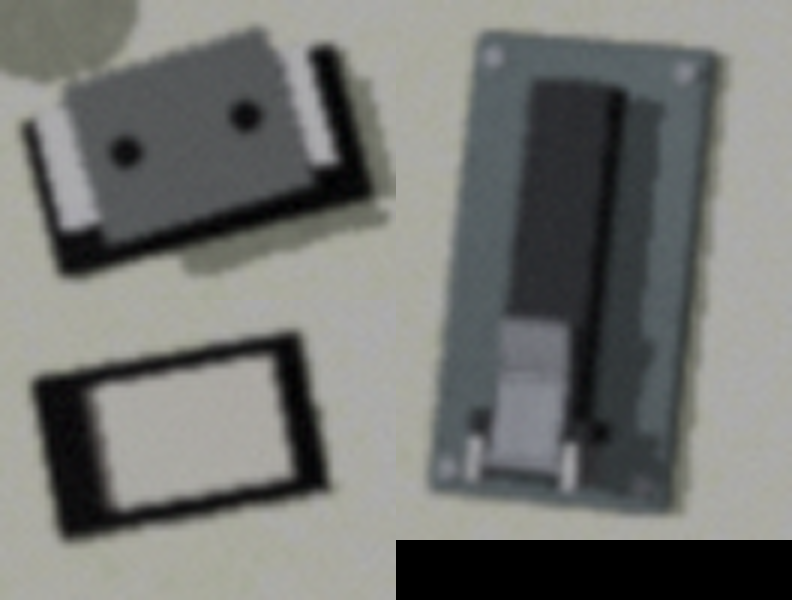

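```bash
python3 - <<'E'
from h import *
def w(pts,x0,y0,ox,oy,z):
    p=(np.array(pts,float)-[ox,oy]+.5)/6-.5+[x0,y0]; return ray("top",p,z)[:,:2]
def rep(n,q):
    d1=q[1]-q[0]+q[2]-q[3]; print(n,'ctr',q.mean(0).round(4),'len',(np.linalg.norm(d1)/2).round(4),'wid',(np.linalg.norm(q[3]-q[0]+q[2]-q[1])/2).round(4),'dir',np.degrees(np.arctan2(d1[1],d1[0])).round(1), 'perp',np.degrees(np.arctan2(*(q[3]-q[0]+q[2]-q[1])[::-1])).round(1))
rep('spacer',w([(65,86),(263,30),(313,185),(103,243)],228,160,0,0,.046))
rep('carrier',w([(35,117),(312,45),(340,164),(66,233)],228,160,0,0,.040))
rep('standfoot',w([(23,122),(333,45),(372,197),(65,275)],228,160,0,0,.008))
rep('rest',w([(90,385),(275,352),(298,480),(112,511)],328,230,0,300,.034))
rep('restfoot',w([(34,380),(298,334),(328,490),(65,538)],328,230,0,300,.008))
rep('stage',w([(480,32),(716,50),(672,513),(432,490)],134,206,396,0,.010))
rep('rail',w([(530,81),(616,88),(583,345),(500,338)],134,206,396,0,.034))
for n,p,z in(('beaker',(298/1.4,214/1.4),0),('bottle',(349,147),.07),('dish',(284,271),.014)): print(n,ray("top",[p],z)[0])
E
```

```text
spacer ctr [0.6412 0.0026] len 0.0748 wid 0.0584 dir -75.7 perp -165.7
carrier ctr [0.641  0.0021] len 0.1011 wid 0.0439 dir -77.0 perp -167.3
standfoot ctr [ 0.6398 -0.    ] len 0.1167 wid 0.059 dir -77.3 perp -166.6
rest ctr [ 0.4892 -0.2072] len 0.0669 wid 0.0452 dir -82.2 perp -172.5
restfoot ctr [ 0.489  -0.2073] len 0.0976 wid 0.0575 dir -81.8 perp -171.5
stage ctr [0.5031 0.2156] len 0.089 wid 0.168 dir -95.9 perp 174.2
rail ctr [0.5223 0.2155] len 0.0309 wid 0.0919 dir -95.8 perp 173.1
beaker [0.72076209 0.10656694 0.        ]
bottle [ 0.70656067 -0.18933322  0.07      ]
dish [ 0.45324345 -0.04620588  0.014     ]
```

```bash
cat >> h.py <<'E'
def go(x,y,z,jaw):
    s=env.observe(); r=R.from_euler('xyz',s['orientation']); a=np.radians(jaw)
    zz=np.array([np.cos(a),np.sin(a),0]); 
    if zz@r.as_matrix()[:,2]<0: zz=-zz
    yy=np.array([0,0,-1.]); T=np.c_[np.cross(yy,zz),yy,zz]
    print('shift',(r.inv().apply(np.array([x,y,z])-s['position'])*1000).round(1),'turn',np.degrees((r.inv()*R.from_matrix(T)).as_rotvec()).round(1),'pos',s['position'].round(4),'F',s['contact_force'].round(1),'w',s['grip_width'].round(4),'t',s['clock'])
E
python3 -c "
from h import *
go(.641,.0025,.14,14)"
```

```text
Traceback (most recent call last):
  File "h.py", line 23, in go
    print('shift',(r.inv().apply(np.array([x,y,z])-s['position'])*1000).round(1),'turn',np.degrees((r.inv()*R.from_matrix(T)).as_rotvec()).round(1),'pos',s['position'].round(4),'F',s['contact_force'].round(1),'w',s['grip_width'].round(4),'t',s['clock'])
                                                                                                                                                                                                                     ^^^^^^^^^^^^^^^^^^^^^
AttributeError: 'float' object has no attribute 'round'
```

```bash
sed -i "s/s\['grip_width'\].round(4)/s['grip_width']/" h.py
python3 -c "
from h import *
go(.641,.0025,.14,14)"
```

```text
shift [ 576.7   91.  -269.5] turn [ 0.1 50.4  0. ] pos [0.2378 0.4953 0.2305] F [-1.2  0.1  0.2] w 0.08561749632156188 t 0.15
```

```bash
python3 -m creep '[[1,[72,10,-34],[0,6.3,0]],[1,[130,20,-61],[0,13,0]],[1,[180,30,-84],[0,20,0]],[1,[230,40,-107],[0,27,0]],[1,[280,50,-131],[0,34,0]],[1,[330,60,-154],[0,40,0]],[1,[380,70,-178],[0,46,0]],[1,[430,80,-201],[0,50.4,0]]]' 40
python3 -c "
from h import *
go(.641,.0025,.10,14)"
```

```text
clock: 1.15
position: [0.5394, 0.1271, 0.1508]
orientation: [-1.571, 0.0, -1.33]
contact_force: [0.9, 1.1, 0.1]
grip_width: 0.0851
shift [145.3  50.7  68.9] turn [ 0.  -0.2 -0. ] pos [0.5394 0.1271 0.1508] F [0.9 1.1 0.1] w 0.08507971760167998 t 1.15
```

```bash
python3 -m creep '[[1,[48,10,23],[0,0,0]],[1,[97,20,46],[0,0,0]],[1,[145,35,69],[0,0,0]],[1,[145,50,69],[0,0,0]],[1,[145,50,69],[0,0,0]]]'
python3 - <<'E'
from h import *
go(.641,.0025,.027,14)
a=read_camera("top")[100:240,200:340,::-1]; b=read_camera("scene")[190:330,240:380,::-1]
cv2.imwrite('pics/p3.png',cv2.resize(np.hstack([a,b]),None,fx=2.8,fy=2.8,interpolation=cv2.INTER_CUBIC))
E
```

```text
clock: 1.78
position: [0.6388, 0.0051, 0.099]
orientation: [-1.576, 0.002, -1.328]
contact_force: [-0.8, 1.1, -0.2]
grip_width: 0.0847
shift [ 3.2 72.   1.9] turn [ 0.3 -0.1 -0.1] pos [0.6388 0.0051 0.099 ] F [-0.8  1.1 -0.2] w 0.08470416994002981 t 1.775
```

View pics/p3.png

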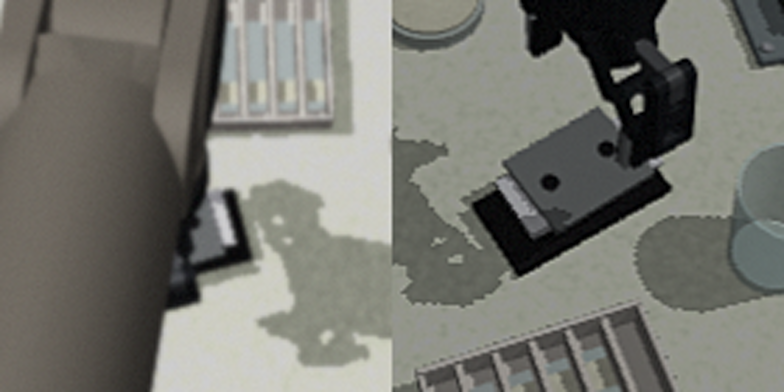

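```bash
python3 -m creep '[[1,[2,20,1],[0,0,0]],[1,[2,40,1],[0,0,0]],[1,[2,60,1],[0,0,0]],[1,[2,80,1],[0,0,0]],[1,[2,80,1],[0,0,0]],[0.5,[2,80,1],[0,0,0]],[0.5,[2,80,1],[0,0,0]],[0.5,[2,80,1],[0,0,0]]]' 30
python3 -m creep '[[0.5,[0,0,0],[0,0,0]],[0.5,[0,0,0],[0,0,0]],[0.5,[0,0,0],[0,0,0]]]'
```

```text
clock: 2.88
position: [0.6432, 0.0026, 0.0226]
orientation: [-1.568, -0.001, -1.327]
contact_force: [-0.2, -0.7, 2.7]
grip_width: 0.0591
clock: 3.25
position: [0.6432, 0.0025, 0.0226]
orientation: [-1.568, -0.001, -1.327]
contact_force: [-0.7, -0.3, 5.0]
grip_width: 0.0592
```

```bash
python3 -m creep '[[0.5,[0,-5,0],[0,0,0]],[0.5,[0,-12,0],[0,0,0]],[0.5,[0,-25,0],[0,0,0]],[0.5,[0,-45,0],[0,0,0]],[0.5,[0,-65,0],[0,0,0]],[0.5,[0,-85,0],[0,0,0]],[0.5,[0,-85,0],[0,0,0]],[0.5,[0,-85,0],[0,0,0]]]'
python3 - <<'E'
from h import *
go(.489,-.207,.11,8)
b=read_camera("scene")[130:340,140:420,::-1]
cv2.imwrite('pics/p4.png',cv2.resize(b,None,fx=2.5,fy=2.5,interpolation=cv2.INTER_CUBIC))
E
```

```text
clock: 4.25
position: [0.6416, 0.0028, 0.1058]
orientation: [-1.572, 0.0, -1.327]
contact_force: [-0.2, 0.1, -0.9]
grip_width: 0.0591
shift [ 166.8   -4.1 -198.6] turn [ 0.1  5.9 -0. ] pos [0.6416 0.0028 0.1058] F [-0.2  0.1 -0.9] w 0.05911708770734713 t 4.25
```

View pics/p4.png

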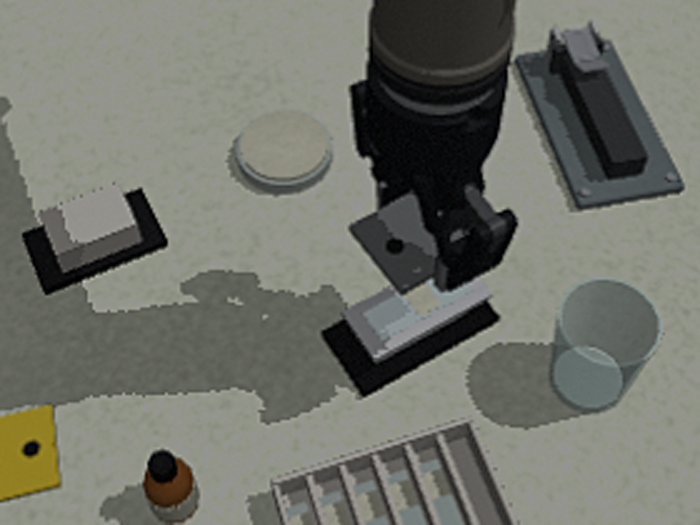

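The spacer is held, and the carrier stays on the stand. I'll check the spacer for tilt against its projected outline.

```bash
python3 - <<'E'
from h import *
a=np.radians(14); x=np.array([np.sin(a),-np.cos(a),0]); y=np.array([np.cos(a),np.sin(a),0])
for z in(.124,.129,.134):
  for t in (0,5,-5):
    c=np.array([.6415,.0027,z]); xt=x*np.cos(np.radians(t))+np.array([0,0,np.sin(np.radians(t))])
    print(z,t,((proj("scene",[c+.038*xt-.03*y,c+.038*xt+.03*y])-[140,130])*2.5).round(0).tolist())
E
```

```text
0.124 0 [[349.0, 229.0], [401.0, 296.0]]
0.124 5 [[349.0, 226.0], [401.0, 293.0]]
0.124 -5 [[349.0, 232.0], [401.0, 299.0]]
0.129 0 [[349.0, 225.0], [401.0, 292.0]]
0.129 5 [[349.0, 221.0], [401.0, 289.0]]
0.129 -5 [[349.0, 227.0], [401.0, 294.0]]
0.134 0 [[349.0, 220.0], [401.0, 288.0]]
0.134 5 [[349.0, 217.0], [402.0, 285.0]]
0.134 -5 [[349.0, 223.0], [401.0, 290.0]]
```

```bash
python3 -m creep '[[0.5,[15,0,-18],[0,1,0]],[0.5,[45,0,-54],[0,2,0]],[0.5,[77,0,-92],[0,3,0]],[0.5,[110,0,-131],[0,4,0]],[0.5,[140,0,-167],[0,5,0]],[0.5,[158,0,-188],[0,6,0]],[0.5,[167,0,-199],[0,6,0]],[0.5,[167,0,-199],[0,6,0]]]'
python3 - <<'E'
from h import *
go(.489,-.207,.024,8)
b=read_camera("scene")[150:290,100:310,::-1]
cv2.imwrite('pics/p5.png',cv2.resize(b,None,fx=3,fy=3,interpolation=cv2.INTER_CUBIC))
E
```

```text
clock: 5.3
position: [0.4895, -0.2071, 0.1061]
orientation: [-1.571, 0.0, -1.432]
contact_force: [0.8, 0.5, -0.5]
grip_width: 0.0591
shift [-0.2 82.1 -0.4] turn [-0.  -0.1 -0. ] pos [ 0.4895 -0.2071  0.1061] F [ 0.8  0.5 -0.5] w 0.05909889687116569 t 5.3
```

View pics/p5.png

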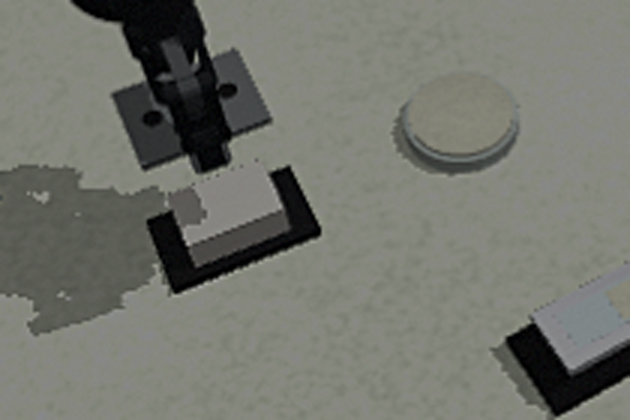

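```bash
python3 -m creep '[[0.5,[0,20,0],[0,0,0]],[0.5,[0,45,0],[0,0,0]],[0.5,[0,65,0],[0,0,0]],[0.5,[0,78,0],[0,0,0]],[0.5,[0,84,0],[0,0,0]],[0.5,[0,88,0],[0,0,0]],[0.5,[0,89.5,0],[0,0,0]],[0.5,[0,89.5,0],[0,0,0]]]'
python3 -c "
from h import *
go(.489,-.207,.0165,8)"
```

```text
clock: 6.35
position: [0.4895, -0.2076, 0.0172]
orientation: [-1.57, -0.0, -1.432]
contact_force: [1.0, -0.0, -0.3]
grip_width: 0.0589
shift [-0.6  0.7 -0.5] turn [-0.  -0.1  0. ] pos [ 0.4895 -0.2076  0.0172] F [ 1.  -0.  -0.3] w 0.058907415820904155 t 6.35
```

```bash
python3 -m creep '[[0.5,[0,1.5,0],[0,0,0]],[0.5,[0,1.5,0],[0,0,0]],[1,[0,1.5,0],[0,0,0]],[1,[0,1.5,0],[0,0,0]],[1,[0,1.5,0],[0,0,0]],[1,[0,1.5,0],[0,0,0]]]'
python3 -m creep '[[1,[0,-15,0],[0,0,0]],[1,[0,-40,0],[0,0,0]],[1,[0,-70,0],[0,0,0]],[1,[0,-100,0],[0,0,0]],[1,[0,-120,0],[0,0,0]],[1,[0,-120,0],[0,0,0]]]'
python3 - <<'E'
from h import *
go(.641,.0015,.11,13)
b=read_camera("scene")[150:290,100:310,::-1]
cv2.imwrite('pics/p6.png',cv2.resize(b,None,fx=3,fy=3,interpolation=cv2.INTER_CUBIC))
E
```

```text
clock: 7.1
position: [0.4891, -0.2074, 0.0152]
orientation: [-1.571, 0.0, -1.432]
contact_force: [0.7, -1.0, 0.6]
grip_width: 0.0855
clock: 7.85
position: [0.4908, -0.2083, 0.1379]
orientation: [-1.566, -0.002, -1.432]
contact_force: [0.3, 0.6, -0.3]
grip_width: 0.0855
shift [-187.1   28.3  177.6] turn [-0.3 -5.1  0.1] pos [ 0.4908 -0.2083  0.1379] F [ 0.3  0.6 -0.3] w 0.08547407562801063 t 7.85
```

View pics/p6.png

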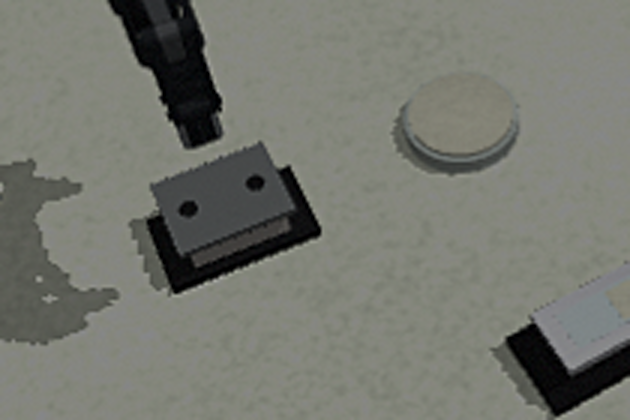

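```bash
python3 -m creep '[[1,[-20,4,20],[0,0,0]],[1,[-55,8,52],[0,-1,0]],[1,[-95,12,90],[0,-2,0]],[1,[-135,16,128],[0,-3,0]],[1,[-165,20,157],[0,-4,0]],[1,[-180,24,172],[0,-5,0]],[1,[-187,28,178],[0,-5,0]],[1,[-187,28,178],[0,-5,0]]]'
python3 - <<'E'
from h import *
go(.6437,-.0097,.019,13)
b=read_camera("scene")[190:330,230:420,::-1]
cv2.imwrite('pics/p7.png',cv2.resize(b,None,fx=4,fy=4,interpolation=cv2.INTER_CUBIC))
E
```

```text
clock: 8.9
position: [0.6387, 0.0011, 0.1065]
orientation: [-1.573, -0.001, -1.346]
contact_force: [-0.0, 0.2, 0.6]
grip_width: 0.0854
shift [11.6 87.5  2.7] turn [ 0.1 -0.1  0. ] pos [0.6387 0.0011 0.1065] F [-0.   0.2  0.6] w 0.08537290027814687 t 8.9
```

View pics/p7.png

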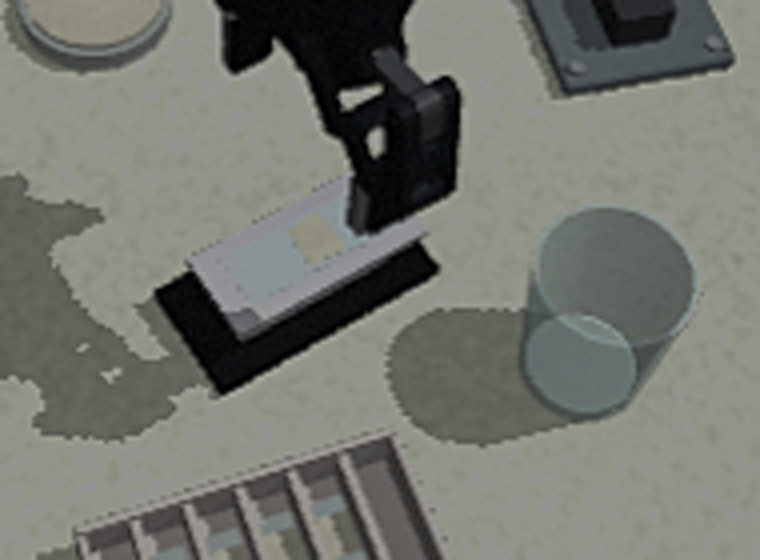

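```bash
python3 - <<'E'
from h import *
a=np.radians(-77); x=np.array([np.cos(a),np.sin(a),0]); y=np.array([-x[1],x[0],0])
print(((proj("scene",[np.array([.641,.002,.04])+s*.05*x+t*.022*y for s,t in((1,1),(1,-1),(-1,1),(-1,-1))])-[230,190])*4).round())
E
python3 -m creep '[[1,[11.6,20,2.7],[0,0,0]],[1,[11.6,45,2.7],[0,0,0]],[1,[11.6,65,2.7],[0,0,0]],[1,[11.6,80,2.7],[0,0,0]],[1,[11.6,87.5,2.7],[0,0,0]],[1,[11.6,87.5,2.7],[0,0,0]],[0.3,[11.6,87.5,2.7],[0,0,0]],[0.3,[11.6,87.5,2.7],[0,0,0]]]' 40
python3 -m creep '[[0.3,[0,0,0],[0,0,0]],[0.3,[0,0,0],[0,0,0]],[0.3,[0,0,0],[0,0,0]],[0.3,[0,0,0],[0,0,0]]]'
```

```text
[[237. 333.]
 [184. 256.]
 [426. 228.]
 [369. 158.]]
clock: 9.95
position: [0.6456, -0.0082, 0.0207]
orientation: [-1.569, -0.0, -1.345]
contact_force: [-1.0, 0.1, -0.6]
grip_width: 0.0516
clock: 10.45
position: [0.6457, -0.0082, 0.0208]
orientation: [-1.569, -0.0, -1.345]
contact_force: [-0.3, -0.1, 5.3]
grip_width: 0.0432
```

```bash
python3 -m creep '[[0.3,[0,-5,0],[0,0,0]],[0.3,[0,-15,0],[0,0,0]],[0.3,[0,-35,0],[0,0,0]],[0.3,[0,-60,0],[0,0,0]],[0.3,[0,-85,0],[0,0,0]],[0.3,[0,-105,0],[0,0,0]],[0.3,[0,-110,0],[0,0,0]],[0.3,[0,-110,0],[0,0,0]]]'
python3 -c "
from h import *
go(.5539,.2108,.13,84.2)"
```

```text
clock: 11.45
position: [0.6449, -0.0082, 0.1303]
orientation: [-1.57, -0.0, -1.345]
contact_force: [-0.3, 0.9, -1.1]
grip_width: 0.043
shift [-233.9    0.3  -39.6] turn [ -0.  -71.3   0. ] pos [ 0.6449 -0.0082  0.1303] F [-0.3  0.9 -1.1] w 0.042982011728369456 t 11.45
```

```bash
python3 -m creep '[[0.3,[-15,0,-2],[0,-6,0]],[0.3,[-45,0,-7],[0,-15,0]],[0.3,[-80,0,-14],[0,-25,0]],[0.3,[-115,0,-20],[0,-35,0]],[0.3,[-150,0,-25],[0,-45,0]],[0.3,[-185,0,-31],[0,-55,0]],[0.3,[-215,0,-36],[0,-64,0]],[0.3,[-234,0,-40],[0,-71.3,0]]]'
python3 -m creep '[[0.3,[0,0,0],[0,0,0]],[0.3,[0,0,0],[0,0,0]]]'
python3 - <<'E'
from h import *
go(.5539,.2108,.018,84.2)
b=read_camera("scene")[120:260,300:440,::-1]; a=read_camera("top")[170:310,120:260,::-1]
cv2.imwrite('pics/p8.png',cv2.resize(np.hstack([a,b]),None,fx=2.8,fy=2.8,interpolation=cv2.INTER_CUBIC))
E
```

```text
clock: 12.45
position: [0.5515, 0.2129, 0.1285]
orientation: [-1.571, 0.003, -0.093]
contact_force: [0.8, 0.5, -1.0]
grip_width: 0.0429
clock: 12.7
position: [0.5538, 0.209, 0.1292]
orientation: [-1.573, 0.0, -0.104]
contact_force: [-0.1, -0.7, -0.9]
grip_width: 0.0435
shift [ -0.  111.2   2. ] turn [ 0.1 -0.1 -0. ] pos [0.5538 0.209  0.1292] F [-0.1 -0.7 -0.9] w 0.043488276727438976 t 12.7
```

View pics/p8.png

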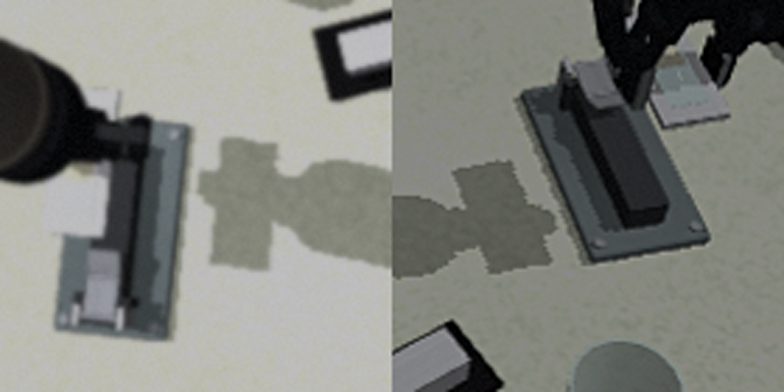

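```bash
python3 - <<'E'
from h import *
q=ray("top",[(45/2.8+120,235/2.8+170),(107/2.8+120,236/2.8+170)],.149); print('lead end',q.round(4))
d=np.array([-.9949,.1011,0]); n=np.array([-d[1],d[0],0])
t=np.array([.5538,.209,0])
for p in q: print('rel tool along/across',(p-t)@d,(p-t)@n)
r=ray("scene",[((622-392)/2.8+300,207/2.8+120),((666-392)/2.8+300,197/2.8+120)],.034); print('rail end scene',r.round(4))
S=np.array([.4982,.2165,0])
for p in r: print('rel seat',(p-S)@d,(p-S)@n)
E
```

```text
lead end [[0.4907 0.2316 0.149 ]
 [0.4893 0.1889 0.149 ]]
rel tool along/across 0.0651025739080414 -0.016146404769169957
rel tool along/across 0.06216222617211738 0.026487040111432495
rail end scene [[0.5641 0.1909 0.034 ]
 [0.5658 0.2244 0.034 ]]
rel seat -0.06812341848695813 0.01876134346355272
rel seat -0.06646739354027276 -0.014684486295076184
```

```bash
python3 -m creep '[[0.3,[0,20,0],[0,0,0]],[0.3,[0,45,0],[0,0,0]],[0.3,[0,65,0],[0,0,0]],[0.3,[0,82,0],[0,0,0]],[0.3,[0,94,0],[0,0,0]],[0.3,[0,100,0],[0,0,0]],[0.3,[0,103,0],[0,0,0]],[0.3,[0,103,0],[0,0,0]]]'
python3 - <<'E'
from h import *
go(.5539,.2095,.020,84.2)
a=read_camera("top")[205:300,125:205,::-1]; b=read_camera("scene")[130:225,330:425,::-1]
cv2.imwrite('pics/p9.png',cv2.resize(np.hstack([a,b]),None,fx=4.5,fy=4.5,interpolation=cv2.INTER_CUBIC))
E
```

```text
clock: 13.8
position: [0.5537, 0.211, 0.0271]
orientation: [-1.57, -0.001, -0.1]
contact_force: [0.0, 0.3, -0.6]
grip_width: 0.043
shift [ 0.3  7.1 -1.4] turn [-0.  0.  0.] pos [0.5537 0.211  0.0271] F [ 0.   0.3 -0.6] w 0.04303732231451018 t 13.8
```

View pics/p9.png

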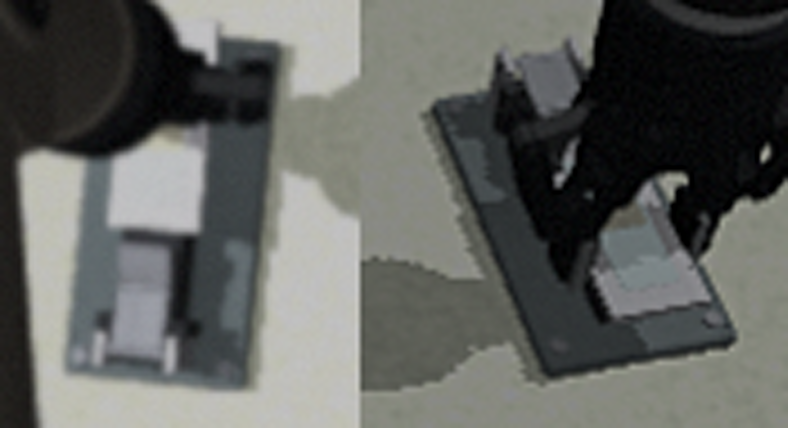

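```bash
python3 - <<'E'
from h import *
d=np.array([-.9949,.1011,0]); n=np.array([-d[1],d[0],0]);S=np.array([.4982,.2165,0])
f=lambda P:[(u/4.5+124.6,v/4.5+204.6) for u,v in P]
for nm,P,z in(('carrier lead',[(107,228),(199,234)],.046),('leaf mouth',[(118,240),(168,243)],.047),('leaf end',[(110,352),(160,356)],.045)):
  q=ray("top",f(P),z); print(nm,[( ((p-S)@d).round(4),((p-S)@n).round(4)) for p in q])
E
```

```text
carrier lead [(np.float64(0.0084), np.float64(-0.0209)), (np.float64(0.0075), np.float64(0.0232))]
leaf mouth [(np.float64(0.0136), np.float64(-0.0147)), (np.float64(0.0129), np.float64(0.0092))]
leaf end [(np.float64(0.0657), np.float64(-0.0138)), (np.float64(0.0654), np.float64(0.0101))]
```

```bash
python3 -m creep '[[0.3,[0,3,1.5],[0,0,0]],[0.3,[0,5,1.5],[0,0,0]],[0.3,[0,6.5,1.5],[0,0,0]],[0.3,[0,6.8,1.5],[0,0,0]],[0.3,[0,6.8,1.5],[0,0,0]]]' 60
python3 -m creep '[[0.3,[-4,0,0],[0,0,0]],[0.3,[-8,0,0],[0,0,0]],[0.3,[-12,0,0],[0,0,0]],[0.3,[-16,0,0],[0,0,0]],[0.3,[-20,0,0],[0,0,0]],[0.3,[-22,0,0],[0,0,0]],[0.3,[-22,0,0],[0,0,0]]]'
```

```text
clock: 14.52
position: [0.5535, 0.2125, 0.0209]
orientation: [-1.571, 0.0, -0.1]
contact_force: [-2.0, -0.1, 5.7]
grip_width: 0.0423
clock: 15.4
position: [0.5327, 0.2148, 0.0209]
orientation: [-1.57, -0.002, -0.1]
contact_force: [3.9, -0.5, 5.5]
grip_width: 0.0426
```

```bash
python3 -m creep '[[0.3,[-3,0,0],[0,0,0]],[0.3,[-6,0,0],[0,0,0]],[0.3,[-9,0,0],[0,0,0]],[0.3,[-12,0,0],[0,0,0]],[0.3,[-12,0,0],[0,0,0]]]'
python3 -m creep '[[0.3,[-2,0,0],[0,0,0]],[0.3,[-4,0,0],[0,0,0]],[0.3,[-4,0,0],[0,0,0]]]'
python3 -m creep '[[0.3,[-2,0,0],[0,0,0]],[0.3,[-4,0,0],[0,0,0]],[0.3,[-4,0,0],[0,0,0]]]'
```

```text
clock: 16.02
position: [0.5222, 0.2155, 0.0209]
orientation: [-1.57, -0.005, -0.101]
contact_force: [6.0, -0.6, 4.0]
grip_width: 0.0423
clock: 16.4
position: [0.5183, 0.2159, 0.0209]
orientation: [-1.57, -0.005, -0.101]
contact_force: [5.4, -0.5, 3.6]
grip_width: 0.0425
clock: 16.77
position: [0.5143, 0.2163, 0.0209]
orientation: [-1.57, -0.005, -0.101]
contact_force: [6.0, -0.6, 4.4]
grip_width: 0.0424
```

```bash
for i in 1; do :; done
python3 -m creep '[[0.3,[-1.5,0,0],[0,0,0]],[0.3,[-2,0,0],[0,0,0]],[0.3,[-2,0,0],[0,0,0]]]'
python3 -m creep '[[0.3,[-1.5,0,0],[0,0,0]],[0.3,[-2,0,0],[0,0,0]],[0.3,[-2,0,0],[0,0,0]]]'
```

```text
clock: 17.15
position: [0.5131, 0.2164, 0.0209]
orientation: [-1.569, -0.007, -0.101]
contact_force: [7.2, -0.8, 2.3]
grip_width: 0.0421
clock: 17.52
position: [0.5131, 0.2163, 0.0211]
orientation: [-1.569, -0.01, -0.103]
contact_force: [10.9, -0.8, 0.0]
grip_width: 0.0423
```

```bash
python3 -m creep '[[0.3,[-1.5,0,0],[0,0,0]],[0.3,[-2,0,0],[0,0,0]],[0.3,[-2,0,0],[0,0,0]]]'
```

```text
clock: 17.9
position: [0.5131, 0.2162, 0.0216]
orientation: [-1.568, -0.014, -0.104]
contact_force: [12.3, -1.1, -1.7]
grip_width: 0.0423
```

```bash
python3 -m creep '[[0.3,[3,0,0],[0,0,0]],[0.3,[3,0,0],[0,0,0]],[1,[3,0,0],[0,0,0]],[1,[3,0,0],[0,0,0]],[1,[3,0,0],[0,0,0]],[1,[3,0,0],[0,0,0]]]'
python3 -m creep '[[1,[3,-10,0],[0,0,0]],[1,[3,-30,0],[0,0,0]],[1,[3,-60,0],[0,0,0]],[1,[40,-100,0],[0,0,0]],[1,[80,-130,0],[0,0,0]],[1,[120,-150,0],[0,0,0]],[1,[150,-160,0],[0,0,0]],[1,[150,-160,0],[0,0,0]]]'
python3 - <<'E'
from h import *
a=read_camera("top")[205:300,125:205,::-1]; b=read_camera("scene")[130:225,330:425,::-1]
cv2.imwrite('pics/p10.png',cv2.resize(np.hstack([a,b]),None,fx=4.5,fy=4.5,interpolation=cv2.INTER_CUBIC))
E
```

```text
clock: 18.65
position: [0.5079, 0.2169, 0.0196]
orientation: [-1.571, 0.001, -0.1]
contact_force: [0.9, -1.3, 0.5]
grip_width: 0.0859
clock: 19.65
position: [0.6608, 0.2002, 0.1812]
orientation: [-1.571, -0.004, -0.103]
contact_force: [-0.7, -0.1, 0.3]
grip_width: 0.0856
```

View pics/p10.png

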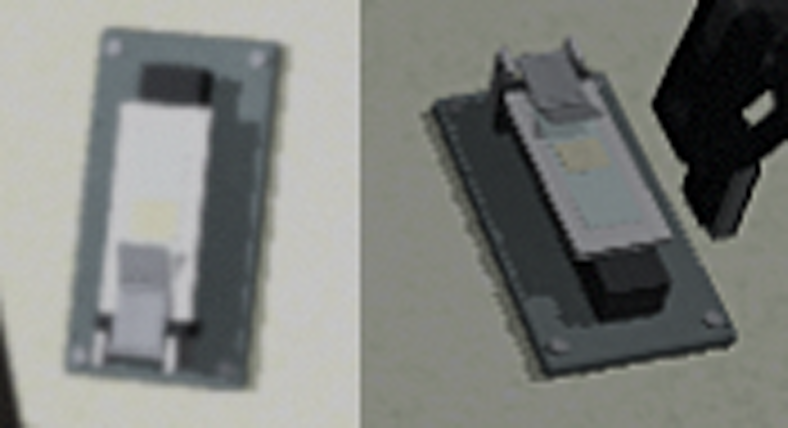

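```bash
python3 - <<'E'
from h import *
d=np.array([-.9949,.1011,0]); n=np.array([-d[1],d[0],0]);S=np.array([.4982,.2165,0])
f=lambda P:[(u/4.5+124.6,v/4.5+204.6) for u,v in P]
for nm,P,z in(('tail',[(118,101),(212,106)],.040),('lead',[(103,313),(193,321)],.040),('rail end',[(141,63),(210,69)],.034)):
  q=ray("top",f(P),z); print(nm,[( ((p-S)@d).round(4),((p-S)@n).round(4)) for p in q])
g=lambda P:[((u-360)/4.5+329.6,v/4.5+129.6) for u,v in P]
for nm,P,z in(('tail',[(582,257),(671,240)],.040),('rail end',[(602,291),(668,279)],.034)):
  q=ray("scene",g(P),z); print(nm,[( ((p-S)@d).round(4),((p-S)@n).round(4)) for p in q])
E
```

```text
tail [(np.float64(-0.0517), np.float64(-0.0238)), (np.float64(-0.0529), np.float64(0.0217))]
lead [(np.float64(0.0481), np.float64(-0.0204)), (np.float64(0.0481), np.float64(0.0229))]
rail end [(np.float64(-0.0712), np.float64(-0.0164)), (np.float64(-0.0709), np.float64(0.0174))]
tail [(np.float64(-0.0537), np.float64(0.0212)), (np.float64(-0.0532), np.float64(-0.0204))]
rail end [(np.float64(-0.0695), np.float64(0.0167)), (np.float64(-0.0695), np.float64(-0.0138))]
```

The carrier is under the clip. The top view puts it within 1 mm of home relative to the rail end, the scene view about 4 mm short. It stalled with rising force, so it is likely home. I'll check by nudging its tail with shut fingers.

```bash
python3 -m creep '[[0,[0,0,0],[0,0,0]],[0,[0,0,0],[0,0,0]],[0,[0,0,0],[0,0,0]],[0,[0,0,0],[0,0,0]],[0,[0,0,0],[0,0,0]],[0,[0,0,0],[0,0,0]]]'
python3 -c "
from h import *
go(.5828,.2079,.0375,84.2)"
```

```text
clock: 20.5
position: [0.6581, 0.2018, 0.18]
orientation: [-1.571, -0.0, -0.1]
contact_force: [1.6, -0.1, 0.7]
grip_width: 0.0
shift [-75.5 142.5  -1.5] turn [-0.  0.  0.] pos [0.6581 0.2018 0.18  ] F [ 1.6 -0.1  0.7] w 2.091224714551489e-05 t 20.5
```

```bash
python3 -m creep '[[0,[-40,30,-1],[0,0,0]],[0,[-75,65,-1.5],[0,0,0]],[0,[-75,105,-1.5],[0,0,0]],[0,[-75,130,-1.5],[0,0,0]],[0,[-75,142,-1.5],[0,0,0]],[0,[-75,142,-1.5],[0,0,0]]]'
python3 -m creep '[[0,[-4,0,0],[0,0,0]],[0,[-8,0,0],[0,0,0]],[0,[-12,0,0],[0,0,0]],[0,[-16,0,0],[0,0,0]],[0,[-16,0,0],[0,0,0]]]'
python3 -m creep '[[0,[-2,0,0],[0,0,0]],[0,[-4,0,0],[0,0,0]],[0,[-4,0,0],[0,0,0]]]'
```

```text
clock: 21.25
position: [0.5831, 0.2077, 0.0375]
orientation: [-1.571, 0.001, -0.101]
contact_force: [0.0, 0.1, -0.2]
grip_width: -0.0002
clock: 21.88
position: [0.567, 0.2097, 0.0381]
orientation: [-1.571, 0.0, -0.1]
contact_force: [-0.1, -0.4, -0.3]
grip_width: -0.0003
clock: 22.25
position: [0.5632, 0.2098, 0.0379]
orientation: [-1.571, 0.0, -0.1]
contact_force: [-0.3, 0.4, 0.6]
grip_width: -0.0001
```

```bash
python3 -m creep '[[0,[-1,1,0],[0,0,0]],[0,[-2,1,0],[0,0,0]],[0,[-2,1,0],[0,0,0]]]'
python3 -m creep '[[0,[-1,0,0],[0,0,0]],[0,[-2,0,0],[0,0,0]],[0,[-2,0,0],[0,0,0]]]'
```

```text
clock: 22.62
position: [0.5613, 0.2101, 0.037]
orientation: [-1.571, 0.0, -0.1]
contact_force: [0.8, -0.1, 0.4]
grip_width: 0.0001
clock: 23.0
position: [0.5607, 0.21, 0.0374]
orientation: [-1.57, -0.003, -0.101]
contact_force: [3.5, -0.1, -1.2]
grip_width: -0.0001
```

```bash
python3 -m creep '[[0,[-1,0.5,0],[0,0,0]],[0,[-2,0.5,0],[0,0,0]],[0,[-2,0.5,0],[0,0,0]]]'
python3 -m creep '[[0,[-1,0.5,0],[0,0,0]],[0,[-2,0.5,0],[0,0,0]],[0,[-2,0.5,0],[0,0,0]]]'
```

```text
clock: 23.38
position: [0.5604, 0.2097, 0.0375]
orientation: [-1.57, -0.006, -0.101]
contact_force: [6.2, -1.0, 0.4]
grip_width: -0.0004
clock: 23.75
position: [0.5597, 0.2097, 0.0378]
orientation: [-1.57, -0.009, -0.102]
contact_force: [6.3, -1.0, 1.6]
grip_width: -0.0001
```

```bash
python3 -m creep '[[0,[-1.5,0.7,0],[0,0,0]],[0,[-3,0.7,0],[0,0,0]],[0,[-3,0.7,0],[0,0,0]]]'
python3 -m creep '[[0,[-1.5,0.7,0],[0,0,0]],[0,[-3,0.7,0],[0,0,0]],[0,[-3,0.7,0],[0,0,0]]]'
```

```text
clock: 24.12
position: [0.5593, 0.2098, 0.0381]
orientation: [-1.568, -0.014, -0.102]
contact_force: [9.1, -2.2, 1.9]
grip_width: 0.0002
clock: 24.5
position: [0.5589, 0.2099, 0.0384]
orientation: [-1.567, -0.019, -0.103]
contact_force: [13.2, -1.6, 2.2]
grip_width: -0.0001
```

It stalls at 13 N with almost no motion, so it is against the stop. I'll back off and take a last look.

```bash
python3 -m creep '[[0,[8,0,0],[0,0,0]],[0,[25,0,0],[0,0,0]],[0,[45,-10,0],[0,0,0]],[0,[60,-50,0],[0,0,0]],[0,[75,-100,0],[0,0,0]],[0,[90,-145,0],[0,0,0]],[0,[90,-145,0],[0,0,0]],[0,[90,-145,0],[0,0,0]]]'
python3 - <<'E'
from h import *
a=read_camera("top")[205:300,125:205,::-1]; b=read_camera("scene")
cv2.imwrite('pics/p11.png',np.hstack([cv2.resize(a,None,fx=4.2,fy=4.2,interpolation=cv2.INTER_CUBIC),cv2.resize(b[130:330,140:425,::-1],(450,399))]))
E
```

```text
clock: 25.5
position: [0.6373, 0.2026, 0.1784]
orientation: [-1.571, 0.004, -0.1]
contact_force: [-0.6, 0.4, -1.4]
grip_width: 0.0001
```

View pics/p11.png

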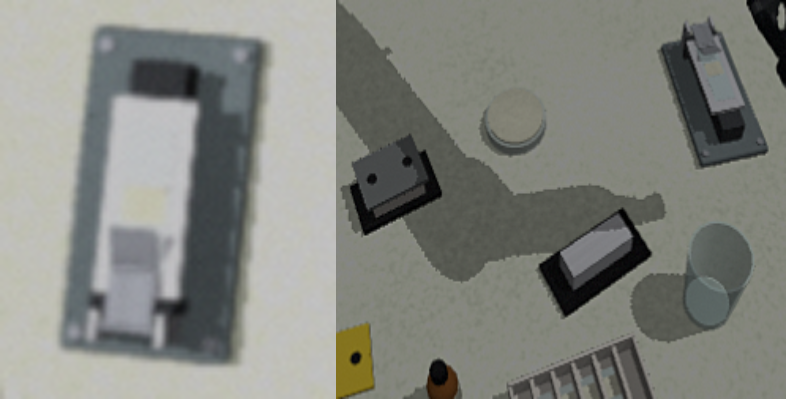

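```bash
python3 -c "
from h import *
print(env.observe()['contact_force']); print(env.close_job())"
```

```text
[0.36921914 0.49961366 0.24787338]
the job is handed in; nothing more can be done
None
```

I moved the spacer onto the white rest and pushed the carrier, glass side up, under the clip to the end stop. The job was handed in at about 25.5 s of the 48 s allowed. No verdict was reported, so what follows is from my own checks.

- **Spacer:** it looks flat and centred on the rest in the last picture.
- **Carrier, first push:** it stopped moving while the push force rose to 12 N. The two cameras then disagreed on whether it was home: the top view put it about 1 mm short, the scene view about 4 mm.
- **Carrier, second push:** because of that disagreement I pushed its tail with shut fingers. It gave at most about 1.5 mm and then held at 13 N, which I take as the end stop. The last top view agrees with a small forward move. I did not re-measure the scene view's 4 mm.
- **Sideways and angle:** measured before that second push, the carrier was within about 1 to 4 mm of the centre line, depending on which edge I measured against. It was within about 2° of the rail.
- **Bystanders:** the dish, beaker and oil bottle look unmoved in the last picture, and the arm ended clear of everything.

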